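Refit the keyhole cover of the oven's control box

ROBOT

A 6-joint arm with a two-finger parallel gripper is mounted at the origin on the work surface. World frame = base frame: x ahead of the robot, y to its left, z up, the work surface at z = 0. Lengths are in mm, angles in degrees, forces in N, time in s.
With the tool pointing down it reaches from about 250 to 725 mm from the base axis. Payload 4 kg.
Tool frame: the origin (TCP) lies at the very end of the fingers, on their centre line; the grasp point (between the pads) lies 19 mm behind it (grip_point_offset is the distance from the TCP to the grasp point, in mm); z points along the fingers, y is the line along which they close (so a half turn about z gives the same grasp; the last joint's range is limited). The gripper opens to 85 mm and grips with 20 to 120 N. Pads are 22 mm wide; open, the fingers measure 114 mm over their backs; the gripper's body (76 mm by 85 mm) begins 54 mm behind the grasp point. The pads swing forward as they close: fully open they stand 13 mm farther back than shut.
Start: joints at [73.625, 13.785, 0.286, 76.501, 0, 90], TCP at [140.961, 479.718, 231.306] pointing down, gripper open.
Joint ranges: [-155.79, 155.79], [-60.16, 107.12], [-62.33, 73.08], [-114, 123.19], [-81.49, 82.49], [-180, 180]. Speed limits (degrees/s): [159.86, 159.86, 180, 180, 180, 180].

INTERFACE

Orientations are given as a 3x3 rotation matrix whose columns are the frame's x, y, z axes.
In Python, from station import * gives the robot as it stands.
- The arm moves only by the tool step_arm, never from a script. Its argument "steps" is a list of rows, each an object with "rot": the turn, a rotation vector about the world's x, y, z in rad, a list of three; "translation": the shift along the world's x, y, z in cm, a list of three; "gripper": the closure in counts, from 0 (fully open) to 255 (shut). A call has 1 to 20 rows; each row is the pose to reach, as a shift and turn from the pose commanded when the call began; what a row does not reach only later rows make up. A row lasts 1/12 s, in which the tool goes at most 41.7 mm and 7.16 degrees, less where a joint would pass 70% of its speed; a pose out of reach is approached as far as the arm can. A call with a gripper value outside its range is refused whole. The fingers move at their own pace and stop on an object; "force" is the grip in N (left out, the last holds). Time passes only in rows, so rows that repeat a pose let the fingers close. It gives the time, the measured TCP pose, the force, the opening and the grip force at its end, in the units of the state.
- read_state(): the state, without advancing time (a new reading comes with each control period).
- snapshot(name): name is "scene" or "top"; returns a dict with "image" (400x640x3 uint8, red, green, blue), "z_map" (400x640 float32, mm along the optical axis (not along the pixel's ray), 0 where there is no reading), "fx", "fy", "cx", "cy" (pixels), "k1" (the pictures are not rectified: a ray, as slopes to the right and down, at radius r is drawn at 1 + k1 r^2 times it, then the intrinsics apply), "R" (3x3) and "t" (3): a world point X has camera coordinates R X + t. Camera axes: x right, y down, z forward; pixel columns grow to the right and rows downward; lengths in mm; the calibration is good to about 2 mm. A picture is of the moment at which its call begins.
- sign_off(): hands the job in; it is judged then, once.
The state is a dict: "clock": time; "joint_positions": joint angles; "joint_velocities": joint speeds; "effort": joint torques, N m; "position": TCP position; "eef_rot": TCP orientation; "ft_force": force on the tool from outside, world axes, zero at the start; "moment": the same for the moment, N m; "finger_gap": finger opening in mm; "grasp_force": force on a finger pad.
Only numpy, scipy, OpenCV 4.12 (cv2) and the standard library are available. Lean on these libraries where they do the work, as an engineer would, in place of code of your own. Each camera call takes 0.05 s, during which the arm holds its last target. There are 200 camera calls.

TASK

The deck oven's control box lies open on the bench after service: put its louvred cover back on. Take the cover by its handle, lower it flat over the four screws so that the heads come through the wide ends of its keyholes, then slide it along its slots, against the sprung buffer, until it is fully home and the spring catch stands up behind its rear edge, and let go. Work by feel and gently: a push of 15 to 25 N is plenty, and the cover must never bear on the box with more than 40 N in all. Leave the other things on the bench where they are.

Things in the scene. Friction and masses are not known exactly. Their poses are not given: they have to be found in the camera images.
- box: Oven control box: grey steel box on its back, open side up, 250 x 180 mm, 70 high; fixed. Origin: centre of its underside, z up, x along its long side. On its rim, on foam (yields 1 mm at 20 N), is a steel frame, 236 x 170 mm, its top (the cover's seat) 74 mm above the origin; it bears four screws, a catch, a buffer. The cover goes on with its axes along the box's and slides home to the box's +x.
- box_screw (a point): Nominal foot of one of the four screws: box x = +60, y = +68, z = 74 mm; the others at (+60, -68), (-60, +68), (-60, -68). Shank 8 mm thick, 6 mm from seat to head; domed head 16 mm wide, 4.5 high, its top 10.5 mm over the seat. True places: the frame with screws, catch and buffer is bolted firmly through slotted holes, up to 6 mm forward or back along box x, none sideways.
- box_entry (a point): Nominal place, on the box, of the middle of the cover's handle bar when the cover lies on the seat with the screw heads through the wide ends of its keyholes: box x = -12, y = 0, z = 109 mm; really up to 6 mm off along box x, with the frame. A cover resting on top of the heads instead lies 10.5 mm higher.
- box_home (a point): Nominal place, on the box, of the middle of the cover's handle bar when the cover is home, slot ends against the screws: box x = +10, y = 0, z = 109 mm, 22 mm along +x from the entry; really up to 6 mm off along box x, with the frame.
- box_buffer (a point): Nominal middle of the front face of the sprung buffer, a steel strip 80 mm wide, 8 high on the frame at box x = +99, y = 0, z = 78.5 mm (offset with the frame). The cover's front edge meets it 6 mm before home and must push it back: 4 N at first, 7 N where the catch springs up, 8 N at the stop, besides 3 to 12 N of friction (more if the hand bears down). Released early, the cover is pushed back.
- catch (a joint): Spring catch, a steel tongue 10 mm along x, 30 wide, nominally at box x = -91.5, y = 0; up, it stands 5 mm over the seat. Value: m pressed down; 0 up, 0.005 flush. The cover laid on the seat presses it down by its own weight (about 1.5 N); it springs up behind the cover's rear edge only in the last 1.5 mm before the slot ends meet the screws.
- cover: Louvred cover, a dark steel plate 190 (x) x 168 (y) x 3 mm, 0.44 to 0.7 kg, lying flat on the bench. Origin: centre of its underside, z up. Keyholes: wide ends 19.5 mm across, centred at x = -48 and +72, y = +68 and -68 mm; from each a slot 11 mm wide runs towards -x, its closed end 26 mm from the centre of the wide end. Low louvres (4 mm) on top, at |x| 40 to 84 mm, |y| under 40.
- cover_handle (a point): Middle of the bar of the cover's bow handle, the place to grip: over the cover's centre, 35 mm above its underside, axes as the cover's. Square bar 12 x 12 mm, 112 long, running along y (grip it across, along x), legs at its two ends, 88 mm clear between them, 26 mm free under the bar.
- tin: Bystander, leave alone: dark bread tin, open, 100 x 200 x 75 mm; origin at the centre of its underside.
- screwdriver: Bystander, leave alone: a screwdriver lying on the bench.
- dish: Bystander, leave alone: small white bowl, 90 mm across, 35 high; origin at the centre of its underside.
- scraper: Bystander, leave alone: dough scraper, steel blade with a wooden grip, about 90 x 120 mm, 20 high, lying flat.

How it is judged (in metres and radians):
On the way:
1. the cover lies down over all four screw heads, not yet slid home (z of cover_handle in the frame of box below 0.112 m and x of cover_handle in the frame of box between -0.025 and -0.002 m and y of cover_handle in the frame of box between -0.007 and 0.007 m and angle between the x axis of cover_handle and the x axis of box, either way round below 0.08 rad), for 0.1 s.
At the end, for the whole second after the job is handed in: the cover lies flat on its seat (1.5 mm above to 2.5 mm below nominal height, 0.03 rad), under all four screw heads, slid home (within 8 mm of its nominal home along x, wherever the frame stands; 4 mm across, 0.05 rad) with the catch up behind its rear edge (pressed less than 1.5 mm), at rest (z of cover_handle in the frame of box between 0.1065 and 0.1105 m and x of cover_handle in the frame of box between 0.0015 and 0.0175 m and y of cover_handle in the frame of box between -0.004 and 0.004 m and angle between the x axis of cover_handle and the x axis of box, either way round below 0.05 rad and angle between cover_handle's own z axis and vertical below 0.03 rad and value of joint catch below 0.0015 m and linear speed of cover below 0.01 m/s); the robot touches nothing.
It fails at once if the cover bears on the box, its screws, catch or buffer with more than 40 N, all its contacts added up (contact force between cover and box above 40 N).
It fails at once if a bystander is moved by more than 15 mm (distance of any of tin, screwdriver, dish, scraper from where it was at the start of the episode above 0.015 m).
It also fails if it takes over 56 s, if anything falls off the work surface, if the arm or the gripper's body presses on something with over 40 N, if the wrist force passes 120 N, or if a joint passes its speed limit or range.

## Working session

There is one attempt and no reset: what is moved stays moved. The work goes in short steps, Python scripts to look and compute and a tool call to move; the robot and the scene stay as the last step left them, time stands still between calls to the robot, and variables do not carry over. Pictures are saved under pics/ and viewed, at most 10 in all, crops included, and the job is handed in when it is done.

Besides the shell and the picture viewer there is one more tool, called as name(argument=value, ...) on one line, values as JSON. step_arm: Moves the arm, as the interface text tells. Its arguments: {"type":"object","properties":{"steps":{"type":"array","items":{"type":"object","properties":{"rot":{"type":"array","items":{"type":"number"}},"translation":{"type":"array","items":{"type":"number"}},"gripper":{"type":"number"}}}},"force":{"type":"number"}},"required":["steps"]}

```bash
mkdir -p pics; ls; cat > h.py <<'E'
from station import *
import numpy as np, cv2
def cloud(s):
    h,w=s["z_map"].shape
    u,v=np.meshgrid(np.arange(w),np.arange(h))
    return pts(s,u,v,s["z_map"])
def slopes(s,u,v):
    xd=(np.asarray(u,float)-s["cx"])/s["fx"];yd=(np.asarray(v,float)-s["cy"])/s["fy"]
    x,y=xd.copy(),yd.copy()
    for _ in range(8):
        f=1+s["k1"]*(x*x+y*y);x=xd/f;y=yd/f
    return x,y
def pts(s,u,v,z):
    x,y=slopes(s,u,v);c=np.stack([x*z,y*z,z+0*x],-1)
    return (c-np.array(s["t"]))@np.array(s["R"])
def plane(s,u,v,h):
    x,y=slopes(s,u,v);R=np.array(s["R"]);o=-R.T@np.array(s["t"])
    d=np.stack([x,y,1+0*x],-1)@R
    return o+d*((h-o[2])/d[...,2])[...,None]
def save(s,n,crop=None,k=1):
    im=cv2.cvtColor(s["image"],cv2.COLOR_RGB2BGR)
    if crop: a,b,c,d=crop;im=im[b:d,a:c]
    if k!=1: im=cv2.resize(im,None,fx=k,fy=k,interpolation=cv2.INTER_CUBIC)
    cv2.imwrite("pics/"+n+".png",im)
E
python3 - <<'E'
from h import *
for n in("top","scene"):
    s=snapshot(n);save(s,n+"0")
    P=cloud(s);np.savez(n+"0.npz",P=P,**s)
    print(n,s["fx"],s["k1"],-np.array(s["R"]).T@s["t"],np.array(s["R"]).round(3).tolist())
s=read_state();print(s["position"],np.array(s["eef_rot"]).round(3).tolist(),s["finger_gap"],s["ft_force"],s["clock"])
E
```

```text
pics
top 498.8827132304788 -0.12334967289036461 [ 449.53052361   11.22503561 1585.16912769] [[0.019, -1.0, 0.009], [-0.991, -0.02, -0.131], [0.131, -0.007, -0.991]]
scene 471.8800626333985 -0.08307036019980893 [1199.93446598  637.63301566 1200.63742642] [[-0.726, 0.688, -0.018], [0.556, 0.571, -0.604], [-0.406, -0.449, -0.796]]
[140.82582505 479.17896932 230.49993599] [[-0.959, 0.282, -0.001], [0.282, 0.959, -0.002], [0.0, -0.002, -1.0]] 85.59816102011693 [ 0.75763546 -0.29527471  0.26777595] 0.1
```

View pics/top0.png

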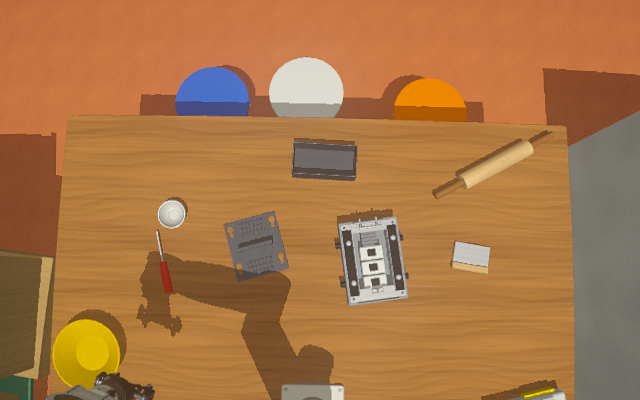

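View pics/scene0.png

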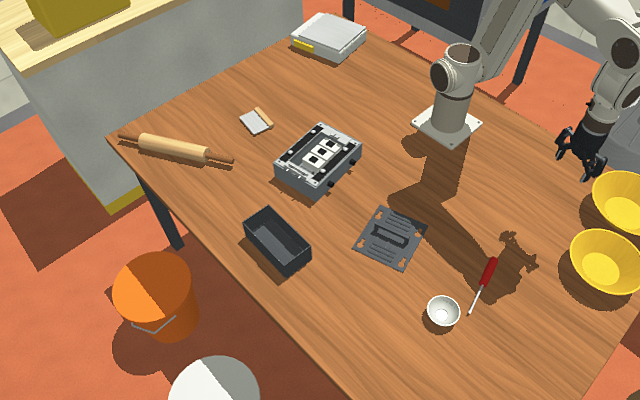

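The top view shows the cover at about (256,246) and the box at (373,258). The scene view has the cover at (390,238) and the box at (318,160). I'll zoom in on both.

```bash
python3 - <<'E'
import cv2,numpy as np
a=np.load("top0.npz");b=np.load("scene0.npz")
im=cv2.cvtColor(a["image"],4);c=im[195:315,210:425]
cv2.imwrite("pics/z1.png",cv2.resize(c,(790,441),interpolation=cv2.INTER_CUBIC))
im=cv2.cvtColor(b["image"],4);c=im[110:280,260:440]
cv2.imwrite("pics/z2.png",cv2.resize(c,(630,595),interpolation=cv2.INTER_CUBIC))
P=a["P"]
for n,(u0,u1,v0,v1),lo,hi in (("boxrim",(325,420,200,315),55,95),("cover",(215,300,200,290),-8,20),("bar",(215,300,200,290),22,50)):
    Q=P[v0:v1,u0:u1].reshape(-1,3);Q=Q[(Q[:,2]>lo)&(Q[:,2]<hi)]
    print(n,len(Q),Q.min(0),Q.max(0),np.median(Q,0))
    if n!="cover":print(cv2.minAreaRect(Q[:,:2].astype(np.float32)))
E
```

```text
boxrim 3518 [ 346.80985801 -278.78770564   55.00550313] [615.91741115 -65.84280959  93.14054926] [ 471.44279623 -172.16868439   72.67063306]
((484.10858154296875, -173.13223266601562), (253.5796356201172, 181.55943298339844), 8.492539405822754)
cover 7433 [382.93026609  50.45962679  -7.9983835 ] [672.29723099 328.18049823  16.96149502] [526.90525172 186.65489984   1.81510577]
bar 147 [500.09992425 136.62478239  23.16530585] [539.45798445 244.81092942  49.36519378] [522.21712419 188.86767562  41.17588367]
((521.1627807617188, 191.153564453125), (12.372856140136719, 111.63617706298828), 16.605634689331055)
```

View pics/z1.png

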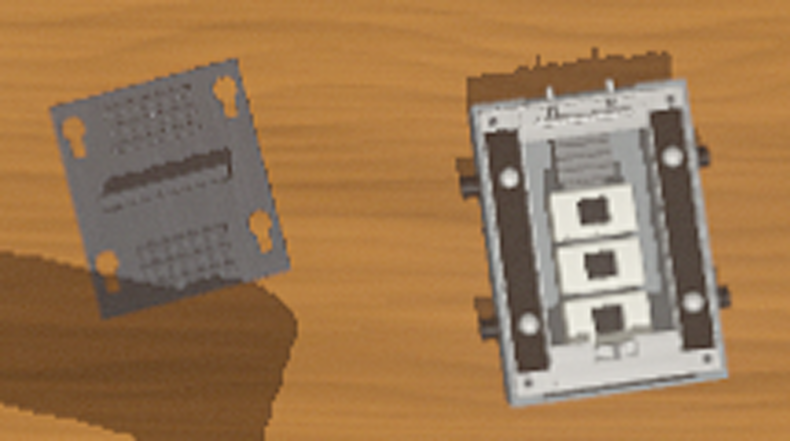

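View pics/z2.png

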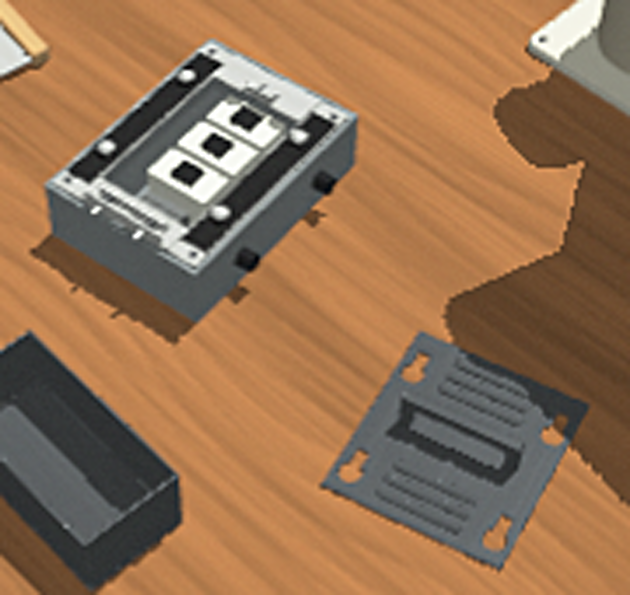

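The crops show keyholes with wide ends toward the image top (world +x). The box has four white heads on its dark strips, with the buffer strip at the top and the catch at the bottom. So box +x is also roughly world +x. Next I'll measure the heads and the cover in both views.

```bash
cat >> h.py <<'E'
def heads(s,guess,h=82,r=9):
    """centroids of white heads near predicted pixels -> world on plane h"""
    g=s["image"].astype(float).min(-1);out=[]
    for X in guess:
        u,v=proj(s,X);ui,vi=int(round(u)),int(round(v))
        w=g[vi-r:vi+r+1,ui-r:ui+r+1];m=(w>130).astype(np.uint8)
        n,L,st,c=cv2.connectedComponentsWithStats(m)
        best=min((np.hypot(*(c[i]-r)),i) for i in range(1,n) if st[i,4]>3)
        i=best[1];ys,xs=np.where(cv2.dilate((L==i).astype(np.uint8),np.ones((3,3)))>0);k=np.clip(w[ys,xs]-60,0,None)
        uu=ui-r+(xs*k).sum()/k.sum();vv=vi-r+(ys*k).sum()/k.sum()
        out.append((*plane(s,uu,vv,h),st[i,4]))
    return np.array(out)
def proj(s,X):
    c=np.array(s["R"])@X+np.array(s["t"]);x,y=c[0]/c[2],c[1]/c[2];f=1+s["k1"]*(x*x+y*y)
    return s["fx"]*x*f+s["cx"],s["fy"]*y*f+s["cy"]
def rot(d):
    a=np.radians(d);return np.array([[np.cos(a),-np.sin(a)],[np.sin(a),np.cos(a)]])
SC=np.array([[60,68],[60,-68],[-60,68],[-60,-68]],float)
KW=np.array([[72,68],[72,-68],[-48,68],[-48,-68]],float)
def fit(M,W):
    a=M-M.mean(0);b=W-W.mean(0)
    t=np.arctan2((a[:,0]*b[:,1]-a[:,1]*b[:,0]).sum(),(a*b).sum());R=rot(np.degrees(t))
    return np.degrees(t),W.mean(0)-R@M.mean(0),W-(W.mean(0)+a@R.T)
E
python3 - <<'E'
from h import *
def load(n): return dict(np.load(n))
a,b=load("top0.npz"),load("scene0.npz")
for n,s in(("top",a),("scene",b)):
    c=np.array([478,-173]) 
    for it in range(2):
        g=[np.r_[c+rot(8.5)@q,82] for q in SC]
        H=heads(s,g)
    f=fit(SC,H[:,:2]);print(n,"heads",H.round(1).tolist(),f)
    # box rim
    P=s["P"];d=np.linalg.norm(P[...,:2]-[478,-173],axis=-1)
    Q=P[(d<165)&(P[...,2]>64)&(P[...,2]<74)];print("rim",cv2.minAreaRect(Q[:,:2].astype(np.float32)))
    # cover mask: dark grey on plane 3 near cover
    im=s["image"].astype(int);h,w=im.shape[:2];u,v=np.meshgrid(np.arange(w),np.arange(h));W=plane(s,u,v,3)
    m=((im.max(-1)-im.min(-1)<28)&(np.linalg.norm(W[...,:2]-[521,191],axis=-1)<135)).astype(np.uint8)
    k,L,st,ce=cv2.connectedComponentsWithStats(m);i=1+st[1:,4].argmax();m=(L==i)
    print("cover",cv2.minAreaRect(W[m][:,:2].astype(np.float32)),m.sum())
    B=P[(np.linalg.norm(P[...,:2]-[521,191],axis=-1)<80)&(P[...,2]>36)&(P[...,2]<46)]
    print("bar",len(B),np.median(B[:,2]),B.mean(0),cv2.minAreaRect(B[:,:2].astype(np.float32)))
    # keyholes: non-gray holes inside the plate hull
    hull=cv2.fillConvexPoly(np.zeros((h,w),np.uint8),cv2.convexHull(np.argwhere(m)[:,::-1].astype(np.int32)),1)
    hole=((hull>0)&(im[...,0]-im[...,2]>22)).astype(np.uint8);k,L,st,ce=cv2.connectedComponentsWithStats(hole)
    for i in range(1,k):
        if st[i,4]>8: print("hole",st[i,4],plane(s,ce[i][0],ce[i][1],3)[:2].round(1))
E
```

```text
top heads [[532.6, -96.6, 82.0, 19.0], [552.5, -231.2, 82.0, 19.0], [413.8, -114.4, 82.0, 20.0], [433.7, -248.6, 82.0, 20.0]] (np.float64(8.424636603737081), array([ 483.14967336, -172.68051766]), array([[ 0.09222052,  0.03400535],
       [ 0.01223976, -0.01058694],
       [-0.06460633, -0.17310789],
       [-0.03985396,  0.14968949]]))
rim ((482.2923278808594, -173.32102966308594), (249.47438049316406, 181.4366455078125), 8.319605827331543)
cover ((522.3792724609375, 190.383056640625), (188.7935028076172, 165.58984375), 16.259662628173828) 2853
bar 119 41.231958663916544 [520.97611169 190.59276474  41.24559276] ((521.143798828125, 191.16635131835938), (12.35490608215332, 111.60594940185547), 16.67372703552246)
hole 60 [604.5 143.7]
hole 62 [566.3 273.8]
hole 59 [489.1 110.5]
hole 63 [450.5 240.7]
hole 10 [448.7 106.9]
hole 21 [435.2 153.3]
scene heads [[528.9, -76.5, 82.0, 33.0], [545.7, -241.2, 82.0, 26.0], [416.3, -118.5, 82.0, 16.0], [440.5, -256.1, 82.0, 20.0]] (np.float64(10.443754529871152), array([ 482.8546239 , -173.07474909]), array([[ -0.63311711,  18.78637961],
       [ -8.47445151, -12.09615496],
       [  4.82255649,  -1.45306575],
       [  4.28501212,  -5.23715889]]))
rim ((485.7928466796875, -177.01611328125), (254.0870361328125, 186.9309844970703), 8.202752113342285)
cover ((524.3395385742188, 187.80531311035156), (191.3555145263672, 167.4521484375), 16.2072696685791) 2695
bar 141 39.363596765400665 [525.54393234 189.20776888  39.44377701] ((525.8177490234375, 186.88845825195312), (15.108430862426758, 112.48393249511719), 16.02031707763672)
hole 45 [492.1 107.6]
hole 46 [454.  237.4]
hole 52 [606.7 140.8]
hole 56 [569.1 271.1]
```

step_arm(steps=[{"translation":[38.1,-28.9,-8],"rot":[0,0,-1.003],"gripper":0},{"translation":[38.1,-28.9,-8],"rot":[0,0,-1.003],"gripper":0},{"translation":[38.1,-28.9,-8],"rot":[0,0,-1.003],"gripper":0},{"translation":[38.1,-28.9,-8],"rot":[0,0,-1.003],"gripper":0},{"translation":[38.1,-28.9,-8],"rot":[0,0,-1.003],"gripper":0},{"translation":[38.1,-28.9,-8],"rot":[0,0,-1.003],"gripper":0},{"translation":[38.1,-28.9,-8],"rot":[0,0,-1.003],"gripper":0},{"translation":[38.1,-28.9,-8],"rot":[0,0,-1.003],"gripper":0},{"translation":[38.1,-28.9,-8],"rot":[0,0,-1.003],"gripper":0},{"translation":[38.1,-28.9,-8],"rot":[0,0,-1.003],"gripper":0},{"translation":[38.1,-28.9,-8],"rot":[0,0,-1.003],"gripper":0},{"translation":[38.1,-28.9,-8],"rot":[0,0,-1.003],"gripper":0},{"translation":[38.1,-28.9,-8],"rot":[0,0,-1.003],"gripper":0},{"translation":[38.1,-28.9,-8],"rot":[0,0,-1.003],"gripper":0},{"translation":[38.1,-28.9,-8],"rot":[0,0,-1.003],"gripper":0},{"translation":[38.1,-28.9,-8],"rot":[0,0,-1.003],"gripper":0},{"translation":[38.1,-28.9,-8],"rot":[0,0,-1.003],"gripper":0},{"translation":[38.1,-28.9,-8],"rot":[0,0,-1.003],"gripper":0}])

```text
clock: 1.6
position: [521.3, 191.7, 151.7]
eef_rot: [[-0.28, 0.96, 0.0], [0.96, 0.28, 0.0], [0.0, 0.0, -1.0]]
ft_force: [0.5, -0.3, 0.0]
finger_gap: 85.2
grasp_force: 0.0
```

step_arm(force=60, steps=[{"translation":[0.03,-0.08,-4],"gripper":0},{"translation":[0.03,-0.08,-8],"gripper":0},{"translation":[0.03,-0.08,-11],"gripper":0},{"translation":[0.03,-0.08,-12.5],"gripper":0},{"translation":[0.03,-0.08,-13.45],"gripper":0},{"translation":[0.03,-0.08,-13.45],"gripper":0},{"translation":[0.03,-0.08,-13.45],"gripper":255},{"translation":[0.03,-0.08,-13.45],"gripper":255},{"translation":[0.03,-0.08,-13.45],"gripper":255},{"translation":[0.03,-0.08,-13.45],"gripper":255},{"translation":[0.03,-0.08,-13.45],"gripper":255},{"translation":[0.03,-0.08,-13.45],"gripper":255},{"translation":[0.03,-0.08,-13.45],"gripper":255},{"translation":[0.03,-0.08,-13.45],"gripper":255}])

```text
$.steps[0]: bad value
```

step_arm(force=60, steps=[{"translation":[0.03,-0.08,-4],"rot":[0,0,0],"gripper":0},{"translation":[0.03,-0.08,-8],"rot":[0,0,0],"gripper":0},{"translation":[0.03,-0.08,-11],"rot":[0,0,0],"gripper":0},{"translation":[0.03,-0.08,-12.5],"rot":[0,0,0],"gripper":0},{"translation":[0.03,-0.08,-13.45],"rot":[0,0,0],"gripper":0},{"translation":[0.03,-0.08,-13.45],"rot":[0,0,0],"gripper":0},{"translation":[0.03,-0.08,-13.45],"rot":[0,0,0],"gripper":255},{"translation":[0.03,-0.08,-13.45],"rot":[0,0,0],"gripper":255},{"translation":[0.03,-0.08,-13.45],"rot":[0,0,0],"gripper":255},{"translation":[0.03,-0.08,-13.45],"rot":[0,0,0],"gripper":255},{"translation":[0.03,-0.08,-13.45],"rot":[0,0,0],"gripper":255},{"translation":[0.03,-0.08,-13.45],"rot":[0,0,0],"gripper":255},{"translation":[0.03,-0.08,-13.45],"rot":[0,0,0],"gripper":255},{"translation":[0.03,-0.08,-13.45],"rot":[0,0,0],"gripper":255}])

```text
clock: 2.77
position: [522.8, 190.1, 17.7]
eef_rot: [[-0.278, 0.961, 0.001], [0.961, 0.278, 0.001], [0.0, 0.001, -1.0]]
ft_force: [-0.0, -0.8, 5.3]
finger_gap: 10.8
grasp_force: 60.0
```

step_arm(steps=[{"translation":[0,0,1.5],"rot":[0,0,0],"gripper":255},{"translation":[0,0,4],"rot":[0,0,0],"gripper":255},{"translation":[0,0,7],"rot":[0,0,0],"gripper":255},{"translation":[0,0,10],"rot":[0,0,0],"gripper":255},{"translation":[0,-2,11.5],"rot":[0,0,0],"gripper":255},{"translation":[-0.5,-5,12],"rot":[0,0,-0.02],"gripper":255},{"translation":[-1,-8.5,12],"rot":[0,0,-0.03],"gripper":255},{"translation":[-1.7,-12,12],"rot":[0,0,-0.045],"gripper":255},{"translation":[-2.2,-15.5,12],"rot":[0,0,-0.06],"gripper":255},{"translation":[-2.7,-19,12],"rot":[0,0,-0.075],"gripper":255},{"translation":[-3.2,-22.5,12],"rot":[0,0,-0.09],"gripper":255},{"translation":[-3.7,-26,12],"rot":[0,0,-0.1],"gripper":255},{"translation":[-4.2,-29.5,12],"rot":[0,0,-0.11],"gripper":255},{"translation":[-4.6,-32.5,12],"rot":[0,0,-0.12],"gripper":255},{"translation":[-4.9,-35,12],"rot":[0,0,-0.13],"gripper":255},{"translation":[-5.07,-36.2,12],"rot":[0,0,-0.1346],"gripper":255},{"translation":[-5.07,-36.5,12],"rot":[0,0,-0.1346],"gripper":255},{"translation":[-5.07,-36.5,12],"rot":[0,0,-0.1346],"gripper":255},{"translation":[-5.07,-36.5,12],"rot":[0,0,-0.1346],"gripper":255},{"translation":[-5.07,-36.5,12],"rot":[0,0,-0.1346],"gripper":255}])

```text
clock: 4.43
position: [471.5, -173.7, 136.4]
eef_rot: [[-0.149, 0.989, -0.001], [0.989, 0.149, 0.001], [0.001, -0.001, -1.0]]
ft_force: [0.2, 0.3, -5.0]
finger_gap: 11.2
grasp_force: 59.1
```

```bash
python3 - <<'E'
from h import *
s=snapshot("top");b=snapshot("scene")
for n,q in(("top1",s),("scene1",b)): np.savez(n+".npz",P=cloud(q),**q)
i1=cv2.resize(cv2.cvtColor(s["image"],4)[200:310,325:425],(400,440),interpolation=2)
i2=cv2.resize(cv2.cvtColor(b["image"],4)[90:210,260:369],(400,440),interpolation=2)
cv2.imwrite("pics/p1.png",np.hstack([i1,i2]))
st=read_state();print({k:np.round(st[k],2).tolist() for k in("position","eef_rot","ft_force","moment","finger_gap")})
P=cloud(s);d=np.linalg.norm(P[...,:2]-[471,-174],axis=-1)
Q=P[(d<140)&(P[...,2]>104)&(P[...,2]<120)];print(len(Q),np.median(Q,0),cv2.minAreaRect(Q[:,:2].astype(np.float32)))
A=np.c_[Q[:,:2]-[471,-174],np.ones(len(Q))];print(np.linalg.lstsq(A,Q[:,2],rcond=None)[0])
E
```

```text
{'position': [471.64, -173.82, 136.65], 'eef_rot': [[-0.15, 0.99, -0.0], [0.99, 0.15, 0.0], [0.0, -0.0, -1.0]], 'ft_force': [0.24, -0.5, -5.69], 'moment': [-0.02, 0.01, -0.03], 'finger_gap': 10.75}
361 [ 489.62749383 -126.74855369  118.36101856] ((471.6795654296875, -171.13966369628906), (187.61952209472656, 163.82212829589844), 8.778509140014648)
[-1.92934047e-03 -1.53584853e-03  1.18193432e+02]
```

View pics/p1.png

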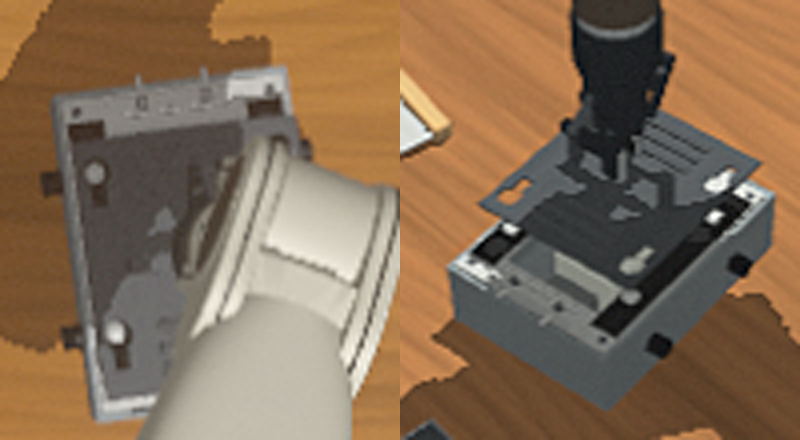

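The left panel shows heads visible through both left keyholes, at about (95,172) and (115,330), near the wide ends. In the right panel the cover is level above the box. I'll lower it to just above the heads and check its edges there.

step_arm(steps=[{"translation":[0,0,-0.8],"rot":[0,0,0],"gripper":255},{"translation":[0,0,-1.6],"rot":[0,0,0],"gripper":255},{"translation":[0,0,-2.2],"rot":[0,0,0],"gripper":255},{"translation":[0,0,-2.2],"rot":[0,0,0],"gripper":255},{"translation":[0,0,-2.2],"rot":[0,0,0],"gripper":255}])

```text
clock: 4.95
position: [470.8, -174.7, 113.8]
eef_rot: [[-0.147, 0.989, -0.002], [0.989, 0.147, 0.001], [0.001, -0.002, -1.0]]
ft_force: [-0.2, 0.4, -5.3]
finger_gap: 11.1
grasp_force: 59.1
```

```bash
python3 - <<'E'
from h import *
s=snapshot("top");b=snapshot("scene")
for n,q in(("top2",s),("scene2",b)): np.savez(n+".npz",P=cloud(q),**q)
st=read_state();print({k:np.round(st[k],3).tolist() for k in("position","eef_rot","ft_force","finger_gap")})
F=np.array([483.15,-172.68]);R=rot(8.42)
for n,s in(("top",s),("scene",b)):
    P=cloud(s);L=(P[...,:2]-F)@R   # frame coords
    m=(abs(L[...,0]+12)<110)&(abs(L[...,1])<95)&(P[...,2]>88.5)&(P[...,2]<101)
    Q=np.c_[L[m],P[m][:,2]];print(n,len(Q),np.median(Q[:,2]))
    for x in range(-100,80,20):
        q=Q[(Q[:,0]>x)&(Q[:,0]<x+20)];print("x",x,len(q),q[:,1].min().round(1),q[:,1].max().round(1)) if len(q) else 0
    for y in range(-80,80,20):
        q=Q[(Q[:,1]>y)&(Q[:,1]<y+20)];print("y",y,len(q),q[:,0].min().round(1),q[:,0].max().round(1)) if len(q) else 0
    c=cv2.cvtColor(s["image"],4)
    i=cv2.resize(c[205:310,330:425] if n=="top" else c[105:210,265:360],(398,440),interpolation=2)
    I=i if n=="top" else np.hstack([I,i])
cv2.imwrite("pics/p2.png",I)
E
```

```text
{'position': [471.608, -175.117, 114.782], 'eef_rot': [[-0.147, 0.989, -0.0], [0.989, 0.147, -0.0], [0.0, -0.0, -1.0]], 'ft_force': [-0.685, -0.573, -4.21], 'finger_gap': 10.652}
top 967 98.30302233145973
x -100 58 32.2 83.8
x -80 56 26.7 83.7
x -60 81 17.1 83.6
x -40 95 20.4 84.0
x -20 68 20.8 83.8
x 0 115 8.9 84.3
x 20 105 6.1 84.1
x 40 120 -84.4 84.6
x 60 218 -83.5 84.8
y -80 33 52.3 81.1
y -60 22 66.0 80.8
y -40 33 56.1 81.5
y -20 41 54.6 81.7
y 0 73 -43.1 81.4
y 20 191 -87.8 81.3
y 40 265 -106.4 81.7
y 60 227 -106.3 81.7
scene 1199 98.49077336001771
x -100 87 -33.2 78.9
x -80 73 -26.2 80.4
x -60 72 -13.8 79.6
x -40 63 -87.6 79.4
x -20 154 -89.6 79.5
x 0 184 -90.9 78.2
x 20 152 -89.5 80.2
x 40 157 -89.6 80.9
x 60 154 -89.8 78.8
y -80 88 -17.4 87.9
y -60 116 -23.6 87.0
y -40 109 -107.0 84.6
y -20 133 -110.6 85.5
y 0 158 -108.2 83.9
y 20 161 -105.3 86.9
y 40 187 -105.7 85.9
y 60 188 -106.0 86.1
```

View pics/p2.png

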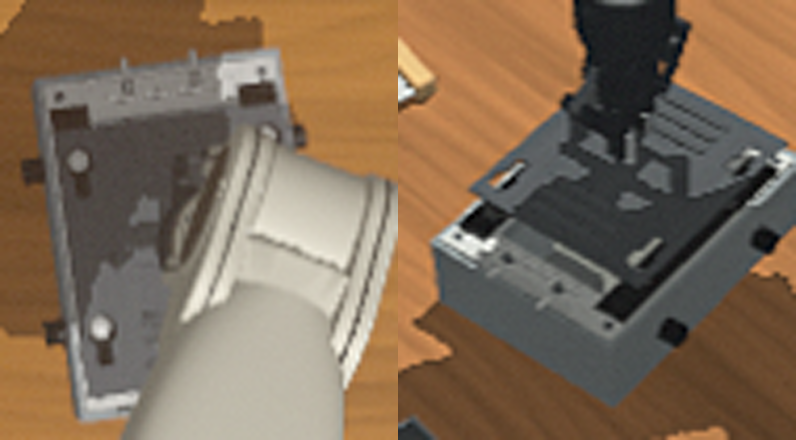

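The top view shows the heads inside the wide ends, at (77,160) and (100,328). Edge extents in the frame's axes put the cover centre at x −12.3, y 0.1 against −12, 0. I'll lower it by feel.

step_arm(steps=[{"translation":[0,0,-0.3],"rot":[0,0,0],"gripper":255},{"translation":[0,0,-0.6],"rot":[0,0,0],"gripper":255},{"translation":[0,0,-0.8],"rot":[0,0,0],"gripper":255},{"translation":[0,0,-0.9],"rot":[0,0,0],"gripper":255},{"translation":[0,0,-0.9],"rot":[0,0,0],"gripper":255}])

```text
clock: 5.47
position: [471.3, -175.0, 105.4]
eef_rot: [[-0.147, 0.989, -0.001], [0.989, 0.147, 0.0], [0.0, -0.001, -1.0]]
ft_force: [-0.2, 0.4, -5.3]
finger_gap: 10.7
grasp_force: 59.1
```

step_arm(steps=[{"translation":[0,0,-0.1],"rot":[0,0,0],"gripper":255},{"translation":[0,0,-0.2],"rot":[0,0,0],"gripper":255},{"translation":[0,0,-0.3],"rot":[0,0,0],"gripper":255},{"translation":[0,0,-0.3],"rot":[0,0,0],"gripper":255}])

```text
clock: 5.8
position: [471.4, -175.0, 102.6]
eef_rot: [[-0.147, 0.989, -0.0], [0.989, 0.147, 0.0], [0.0, -0.0, -1.0]]
ft_force: [1.3, 0.2, -5.1]
finger_gap: 10.6
grasp_force: 59.1
```

step_arm(steps=[{"translation":[0,0,-0.1],"rot":[0,0,0],"gripper":255},{"translation":[0,0,-0.2],"rot":[0,0,0],"gripper":255},{"translation":[0,0,-0.2],"rot":[0,0,0],"gripper":255}])

```text
clock: 6.05
position: [471.4, -175.0, 100.6]
eef_rot: [[-0.147, 0.989, -0.0], [0.989, 0.147, 0.0], [0.0, -0.0, -1.0]]
ft_force: [0.1, -0.4, -5.2]
finger_gap: 10.8
grasp_force: 59.1
```

step_arm(steps=[{"translation":[0,0,-0.1],"rot":[0,0,0],"gripper":255},{"translation":[0,0,-0.2],"rot":[0,0,0],"gripper":255},{"translation":[0,0,-0.2],"rot":[0,0,0],"gripper":255}])

```text
clock: 6.3
position: [471.4, -175.0, 98.6]
eef_rot: [[-0.147, 0.989, -0.0], [0.989, 0.147, 0.0], [0.0, -0.0, -1.0]]
ft_force: [0.0, -0.7, -4.8]
finger_gap: 10.6
grasp_force: 59.1
```

step_arm(steps=[{"translation":[0,0,-0.1],"rot":[0,0,0],"gripper":255},{"translation":[0,0,-0.15],"rot":[0,0,0],"gripper":255},{"translation":[0,0,-0.15],"rot":[0,0,0],"gripper":255}])

```text
clock: 6.55
position: [471.5, -175.1, 97.1]
eef_rot: [[-0.147, 0.989, -0.0], [0.989, 0.147, 0.0], [0.0, -0.0, -1.0]]
ft_force: [-0.4, 0.8, -4.1]
finger_gap: 10.5
grasp_force: 59.1
```

step_arm(steps=[{"translation":[0,0,-0.1],"rot":[0,0,0],"gripper":255},{"translation":[0,0,-0.15],"rot":[0,0,0],"gripper":255},{"translation":[0,0,-0.15],"rot":[0,0,0],"gripper":255}])

```text
clock: 6.8
position: [471.6, -175.1, 95.8]
eef_rot: [[-0.147, 0.989, 0.0], [0.989, 0.147, -0.0], [-0.0, 0.0, -1.0]]
ft_force: [0.1, -0.5, -3.1]
finger_gap: 11.0
grasp_force: 59.2
```

step_arm(steps=[{"translation":[0,0,-0.1],"rot":[0,0,0],"gripper":255},{"translation":[0,0,-0.1],"rot":[0,0,0],"gripper":255}])

```text
clock: 6.97
position: [471.6, -175.1, 94.7]
eef_rot: [[-0.147, 0.989, 0.0], [0.989, 0.147, -0.0], [-0.0, 0.0, -1.0]]
ft_force: [0.7, 0.1, -4.5]
finger_gap: 10.4
grasp_force: 59.2
```

step_arm(steps=[{"translation":[0,0,-0.1],"rot":[0,0,0],"gripper":255},{"translation":[0,0,-0.1],"rot":[0,0,0],"gripper":255}])

```text
clock: 7.13
position: [471.6, -175.1, 93.7]
eef_rot: [[-0.147, 0.989, 0.0], [0.989, 0.147, 0.0], [0.0, 0.0, -1.0]]
ft_force: [0.6, -0.9, -4.1]
finger_gap: 11.0
grasp_force: 59.3
```

step_arm(steps=[{"translation":[0,0,-0.1],"rot":[0,0,0],"gripper":255},{"translation":[0,0,-0.1],"rot":[0,0,0],"gripper":255}])

```text
clock: 7.3
position: [471.6, -175.1, 92.7]
eef_rot: [[-0.147, 0.989, 0.0], [0.989, 0.147, -0.0], [-0.0, 0.0, -1.0]]
ft_force: [0.1, -0.1, -3.7]
finger_gap: 10.9
grasp_force: 59.3
```

step_arm(steps=[{"translation":[0,0,-0.1],"rot":[0,0,0],"gripper":255},{"translation":[0,0,-0.1],"rot":[0,0,0],"gripper":255}])

```text
clock: 7.47
position: [471.5, -175.1, 91.8]
eef_rot: [[-0.147, 0.989, -0.0], [0.989, 0.147, -0.0], [-0.0, -0.0, -1.0]]
ft_force: [-0.2, -0.2, -3.7]
finger_gap: 10.7
grasp_force: 59.4
```

step_arm(steps=[{"translation":[0,0,-0.05],"rot":[0,0,0],"gripper":255},{"translation":[0,0,-0.05],"rot":[0,0,0],"gripper":255}])

```text
clock: 7.63
position: [471.5, -175.1, 91.7]
eef_rot: [[-0.147, 0.989, 0.0], [0.989, 0.147, -0.0], [-0.0, 0.0, -1.0]]
ft_force: [-1.4, 1.6, -0.1]
finger_gap: 11.2
grasp_force: 59.7
```

step_arm(steps=[{"translation":[0,0,-0.05],"rot":[0,0,0],"gripper":255},{"translation":[0,0,-0.05],"rot":[0,0,0],"gripper":255}])

```text
clock: 7.8
position: [471.5, -175.2, 91.5]
eef_rot: [[-0.147, 0.989, 0.0], [0.989, 0.147, -0.0], [-0.0, 0.0, -1.0]]
ft_force: [-2.8, 0.8, 3.5]
finger_gap: 10.8
grasp_force: 60.4
```

The cover is seated, with z at 91.5 and the force turned upward. I'll relieve the load a little and slide along box +x.

step_arm(steps=[{"translation":[0,0,0.05],"rot":[0,0,0],"gripper":255},{"translation":[0.2,0.03,0.05],"rot":[0,0,0],"gripper":255},{"translation":[0.4,0.06,0.05],"rot":[0,0,0],"gripper":255},{"translation":[0.59,0.088,0.05],"rot":[0,0,0],"gripper":255},{"translation":[0.59,0.088,0.05],"rot":[0,0,0],"gripper":255}])

```text
clock: 8.22
position: [478.0, -174.4, 91.5]
eef_rot: [[-0.147, 0.989, 0.001], [0.989, 0.147, -0.0], [-0.001, 0.001, -1.0]]
ft_force: [-2.8, -0.4, 4.4]
finger_gap: 10.6
grasp_force: 60.3
```

step_arm(steps=[{"translation":[0.2,0.03,0],"rot":[0,0,0],"gripper":255},{"translation":[0.4,0.06,0],"rot":[0,0,0],"gripper":255},{"translation":[0.59,0.088,0],"rot":[0,0,0],"gripper":255},{"translation":[0.59,0.088,0],"rot":[0,0,0],"gripper":255}])

```text
clock: 8.55
position: [483.9, -173.3, 91.4]
eef_rot: [[-0.147, 0.989, 0.001], [0.989, 0.147, -0.0], [-0.0, 0.001, -1.0]]
ft_force: [-3.5, -0.6, 3.8]
finger_gap: 10.3
grasp_force: 60.4
```

step_arm(steps=[{"translation":[0.15,0.022,0.02],"rot":[0,0,0],"gripper":255},{"translation":[0.3,0.045,0.03],"rot":[0,0,0],"gripper":255},{"translation":[0.45,0.067,0.03],"rot":[0,0,0],"gripper":255},{"translation":[0.45,0.067,0.03],"rot":[0,0,0],"gripper":255}])

```text
clock: 8.88
position: [487.8, -172.6, 91.5]
eef_rot: [[-0.147, 0.989, -0.001], [0.989, 0.147, -0.0], [0.0, -0.001, -1.0]]
ft_force: [-4.5, -1.0, 3.2]
finger_gap: 10.6
grasp_force: 60.4
```

step_arm(steps=[{"translation":[0.1,0.015,0],"rot":[0,0,0],"gripper":255},{"translation":[0.2,0.03,0],"rot":[0,0,0],"gripper":255},{"translation":[0.2,0.03,0],"rot":[0,0,0],"gripper":255}])

```text
clock: 9.13
position: [487.9, -172.5, 91.3]
eef_rot: [[-0.146, 0.989, -0.004], [0.989, 0.146, -0.001], [0.0, -0.004, -1.0]]
ft_force: [-9.4, -2.0, 6.7]
finger_gap: 10.7
grasp_force: 60.7
```

step_arm(steps=[{"translation":[0.1,0.015,0],"rot":[0,0,0],"gripper":255},{"translation":[0.15,0.022,0],"rot":[0,0,0],"gripper":255},{"translation":[0.15,0.022,0],"rot":[0,0,0],"gripper":255}])

```text
clock: 9.38
position: [488.8, -172.4, 91.2]
eef_rot: [[-0.146, 0.989, -0.005], [0.989, 0.146, -0.001], [0.0, -0.005, -1.0]]
ft_force: [-10.1, -1.7, 8.0]
finger_gap: 10.5
grasp_force: 60.8
```

step_arm(steps=[{"translation":[0.1,0.015,0.04],"rot":[0,0,0],"gripper":255},{"translation":[0.2,0.03,0.04],"rot":[0,0,0],"gripper":255},{"translation":[0.2,0.03,0.04],"rot":[0,0,0],"gripper":255}])

```text
clock: 9.63
position: [490.5, -172.1, 91.3]
eef_rot: [[-0.146, 0.989, -0.006], [0.989, 0.146, -0.001], [0.0, -0.006, -1.0]]
ft_force: [-10.0, -2.1, 5.2]
finger_gap: 10.6
grasp_force: 60.6
```

step_arm(steps=[{"translation":[0.1,0.015,0.02],"rot":[0,0,0],"gripper":255},{"translation":[0.2,0.03,0.02],"rot":[0,0,0],"gripper":255},{"translation":[0.2,0.03,0.02],"rot":[0,0,0],"gripper":255}])

```text
clock: 9.88
position: [492.0, -171.8, 91.3]
eef_rot: [[-0.146, 0.989, -0.007], [0.989, 0.146, -0.001], [0.0, -0.007, -1.0]]
ft_force: [-10.9, -1.8, 5.7]
finger_gap: 10.7
grasp_force: 60.6
```

step_arm(steps=[{"translation":[0.1,0.015,0.01],"rot":[0,0,0],"gripper":255},{"translation":[0.15,0.022,0.02],"rot":[0,0,0],"gripper":255},{"translation":[0.15,0.022,0.02],"rot":[0,0,0],"gripper":255}])

```text
clock: 10.13
position: [492.8, -171.7, 91.3]
eef_rot: [[-0.146, 0.989, -0.008], [0.989, 0.146, -0.001], [0.0, -0.008, -1.0]]
ft_force: [-12.7, -2.8, 5.0]
finger_gap: 10.5
grasp_force: 60.6
```

step_arm(steps=[{"translation":[0.1,0.015,0.01],"rot":[0,0,0],"gripper":255},{"translation":[0.1,0.015,0.01],"rot":[0,0,0],"gripper":255}])

```text
clock: 10.3
position: [493.6, -171.6, 91.3]
eef_rot: [[-0.146, 0.989, -0.009], [0.989, 0.146, -0.001], [0.0, -0.009, -1.0]]
ft_force: [-12.8, -3.2, 5.4]
finger_gap: 10.9
grasp_force: 60.6
```

step_arm(steps=[{"translation":[0.1,0.015,0.01],"rot":[0,0,0],"gripper":255},{"translation":[0.1,0.015,0.01],"rot":[0,0,0],"gripper":255}])

```text
clock: 10.47
position: [493.6, -171.6, 91.2]
eef_rot: [[-0.145, 0.989, -0.011], [0.989, 0.145, -0.001], [0.0, -0.011, -1.0]]
ft_force: [-14.8, -3.5, 6.4]
finger_gap: 10.8
grasp_force: 60.8
```

step_arm(steps=[{"translation":[0.1,0.015,0.02],"rot":[0,0,0],"gripper":255},{"translation":[0.1,0.015,0.02],"rot":[0,0,0],"gripper":255},{"translation":[0.1,0.015,0.02],"rot":[0,0,0],"gripper":255}])

```text
clock: 10.72
position: [493.6, -171.6, 91.2]
eef_rot: [[-0.145, 0.989, -0.013], [0.989, 0.145, -0.001], [0.0, -0.013, -1.0]]
ft_force: [-15.5, -4.4, 6.7]
finger_gap: 10.8
grasp_force: 60.8
```

step_arm(steps=[{"translation":[0.1,0.015,0.02],"rot":[0,0,0],"gripper":255},{"translation":[0.1,0.015,0.02],"rot":[0,0,0],"gripper":255},{"translation":[0.1,0.015,0.02],"rot":[0,0,0],"gripper":255}])

```text
clock: 10.97
position: [493.7, -171.5, 91.2]
eef_rot: [[-0.145, 0.989, -0.015], [0.989, 0.145, -0.002], [0.0, -0.015, -1.0]]
ft_force: [-17.5, -3.8, 6.9]
finger_gap: 10.5
grasp_force: 60.9
```

It's stalled at 493.7 with 18 N, 22.3 mm from the entry, which matches home. I'll ease the push off and see whether the catch holds.

step_arm(steps=[{"translation":[-0.15,-0.022,0],"rot":[0,0,0],"gripper":255},{"translation":[-0.3,-0.045,0],"rot":[0,0,0],"gripper":255},{"translation":[-0.45,-0.067,0],"rot":[0,0,0],"gripper":255},{"translation":[-0.6,-0.088,0],"rot":[0,0,0],"gripper":255},{"translation":[-0.6,-0.088,0],"rot":[0,0,0],"gripper":255}])

```text
clock: 11.38
position: [492.6, -171.7, 91.7]
eef_rot: [[-0.146, 0.989, -0.005], [0.989, 0.146, 0.0], [0.001, -0.005, -1.0]]
ft_force: [-5.9, -2.3, 0.3]
finger_gap: 10.8
grasp_force: 60.0
```

step_arm(steps=[{"translation":[-0.1,-0.015,0],"rot":[0,0,0],"gripper":255},{"translation":[-0.2,-0.03,0],"rot":[0,0,0],"gripper":255},{"translation":[-0.2,-0.03,0],"rot":[0,0,0],"gripper":255}])

```text
clock: 11.63
position: [492.0, -171.8, 91.7]
eef_rot: [[-0.147, 0.989, -0.002], [0.989, 0.147, 0.0], [0.001, -0.002, -1.0]]
ft_force: [-3.2, -1.6, -5.7]
finger_gap: 10.6
grasp_force: 59.3
```

step_arm(steps=[{"translation":[-0.1,-0.015,0],"rot":[0,0,0],"gripper":255},{"translation":[-0.15,-0.022,0],"rot":[0,0,0],"gripper":255},{"translation":[-0.15,-0.022,0],"rot":[0,0,0],"gripper":255}])

```text
clock: 11.88
position: [491.9, -171.7, 92.1]
eef_rot: [[-0.147, 0.989, 0.0], [0.989, 0.147, 0.001], [0.001, 0.001, -1.0]]
ft_force: [2.1, -0.4, -10.1]
finger_gap: 11.0
grasp_force: 58.6
```

step_arm(steps=[{"translation":[0,0,-0.06],"rot":[0,0,0],"gripper":255},{"translation":[-0.1,-0.015,-0.06],"rot":[0,0,0],"gripper":255},{"translation":[-0.1,-0.015,-0.06],"rot":[0,0,0],"gripper":255}])

```text
clock: 12.13
position: [491.7, -171.8, 92.5]
eef_rot: [[-0.148, 0.989, 0.003], [0.989, 0.148, 0.001], [0.001, 0.003, -1.0]]
ft_force: [4.8, 1.2, -10.1]
finger_gap: 10.9
grasp_force: 58.7
```

step_arm(steps=[{"translation":[0.05,0,0],"rot":[0,0,0],"gripper":0},{"translation":[0.05,0,0],"rot":[0,0,0],"gripper":0},{"translation":[0.05,0,0],"rot":[0,0,0],"gripper":0},{"translation":[0.05,0,0],"rot":[0,0,0],"gripper":0},{"translation":[0.05,0,0],"rot":[0,0,0],"gripper":0},{"translation":[0.05,0,0],"rot":[0,0,0],"gripper":0},{"translation":[0.05,0,0],"rot":[0,0,0],"gripper":0},{"translation":[0.05,0,0],"rot":[0,0,0],"gripper":0},{"translation":[0.05,0,3],"rot":[0,0,0],"gripper":0},{"translation":[0.05,0,7],"rot":[0,0,0],"gripper":0},{"translation":[0.05,0,11],"rot":[0,0,0],"gripper":0},{"translation":[0.05,4,14],"rot":[0,0,0],"gripper":0},{"translation":[0.05,8,14],"rot":[0,0,0],"gripper":0},{"translation":[0.05,12,14],"rot":[0,0,0],"gripper":0},{"translation":[0.05,16,14],"rot":[0,0,0],"gripper":0},{"translation":[0.05,20,14],"rot":[0,0,0],"gripper":0},{"translation":[0.05,24,14],"rot":[0,0,0],"gripper":0},{"translation":[0.05,28,14],"rot":[0,0,0],"gripper":0},{"translation":[0.05,30,14],"rot":[0,0,0],"gripper":0},{"translation":[0.05,30,14],"rot":[0,0,0],"gripper":0}])

```text
clock: 13.8
position: [490.6, 131.9, 232.3]
eef_rot: [[-0.153, 0.988, 0.0], [0.988, 0.153, 0.001], [0.001, 0.0, -1.0]]
ft_force: [0.1, -0.1, 0.1]
finger_gap: 85.4
grasp_force: 0.0
```

```bash
python3 - <<'E'
from h import *
s=snapshot("top");b=snapshot("scene");F=np.array([483.15,-172.68]);R=rot(8.42)
P=cloud(s);L=(P[...,:2]-F)@R
near=(abs(L[...,0]-10)<110)&(abs(L[...,1])<95)
m=near&(P[...,2]>103)&(P[...,2]<125);B=L[m];print("bar",len(B),P[m][:,2].mean(),cv2.minAreaRect(B.astype(np.float32)))
m=near&(P[...,2]>72)&(P[...,2]<90)
g=s["image"].astype(int).max(-1)
for y in(-50,-30,-10,0,10,30,50):
    q=near&(abs(L[...,1]-y)<3);o=np.argsort(L[q][:,0]);a=np.c_[L[q][o,0],g[q][o],P[q][o,2]]
    print(y,[(int(i),int(j),int(k)) for i,j,k in a if i<-75][:14])
c=lambda s,a:cv2.resize(cv2.cvtColor(s["image"],4)[a[1]:a[1]+105,a[0]:a[0]+95],(398,440),interpolation=2)
cv2.imwrite("pics/p3.png",np.hstack([c(s,(330,205)),c(b,(265,105))]))
E
```

```text
bar 155 115.67413896035549 ((7.570966720581055, 0.19657135009765625), (113.30638885498047, 11.94018840789795), 89.90798950195312)
-50 [(-97, 194, 76), (-97, 205, 73), (-94, 194, 69), (-94, 205, 73), (-91, 210, 74), (-91, 208, 74), (-88, 203, 74), (-88, 199, 73), (-85, 144, 71), (-85, 150, 75), (-82, 106, 78), (-82, 107, 76), (-79, 111, 82), (-76, 110, 79)]
-30 [(-98, 203, 70), (-94, 204, 72), (-94, 204, 80), (-91, 206, 78), (-91, 207, 71), (-89, 201, 70), (-85, 159, 79), (-85, 148, 73), (-82, 105, 84), (-82, 109, 78), (-82, 110, 79), (-79, 111, 77), (-79, 113, 80), (-77, 112, 72)]
-10 [(-98, 195, 74), (-98, 200, 72), (-94, 176, 82), (-94, 190, 77), (-92, 209, 78), (-91, 206, 79), (-89, 215, 80), (-88, 204, 79), (-86, 212, 77), (-85, 185, 80), (-83, 106, 77), (-80, 112, 73), (-77, 112, 69), (-76, 109, 83)]
0 [(-99, 171, 6), (-99, 196, 73), (-99, 167, 6), (-97, 163, 72), (-96, 154, 71), (-94, 154, 77), (-93, 150, 82), (-91, 166, 77), (-90, 143, 79), (-87, 159, 84), (-87, 138, 79), (-87, 176, 74), (-84, 101, 85), (-81, 115, 74)]
10 [(-98, 193, 74), (-98, 194, 76), (-95, 193, 3), (-92, 211, 77), (-92, 209, 74), (-92, 192, 11), (-92, 203, 74), (-89, 209, 83), (-88, 140, 24), (-86, 201, 83), (-86, 183, 77), (-83, 104, 75), (-82, 110, 82), (-80, 109, 81)]
30 [(-98, 204, 70), (-98, 204, 78), (-96, 205, 74), (-95, 205, 75), (-93, 208, 74), (-92, 208, 81), (-90, 209, 72), (-89, 209, 71), (-86, 190, 75), (-83, 113, 76), (-83, 107, 77), (-80, 110, 77), (-80, 109, 77), (-77, 112, 81)]
50 [(-99, 204, 75), (-98, 207, 78), (-95, 208, 79), (-95, 206, 72), (-93, 211, 77), (-92, 190, 74), (-90, 212, 77), (-90, 198, 72), (-87, 192, 68), (-86, 180, 76), (-84, 123, 81), (-83, 110, 79), (-81, 107, 69), (-80, 111, 79)]
```

View pics/p3.png

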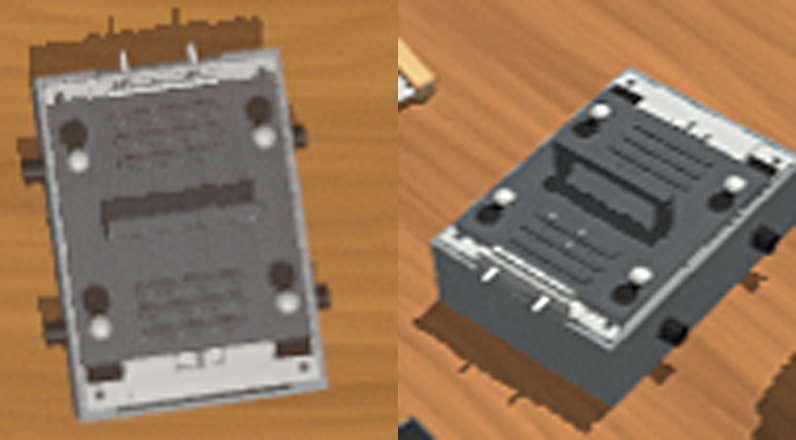

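The top view shows all four heads at the closed ends of the slots, with the catch bracket visible behind the rear edge at (200,358). I'll compare the catch's pixels with the first pictures, when it was up.

```bash
python3 - <<'E'
from h import *
F=np.array([483.15,-172.68]);R=rot(8.42);T=[]
for n in("top","scene"):
    o=dict(np.load(n+"0.npz"));s=snapshot(n)
    u,v=proj(o,np.r_[F+R@[-91,0],77]);u,v=int(u),int(v);print(n,u,v)
    for q in(o,s): T.append(cv2.resize(cv2.cvtColor(q["image"],4)[v-12:v+13,u-16:u+17],(396,300),interpolation=0))
cv2.imwrite("pics/p4.png",np.vstack([np.hstack(T[:2]),np.hstack(T[2:])]))
E
```

```text
top 377 290
scene 335 135
```

View pics/p4.png

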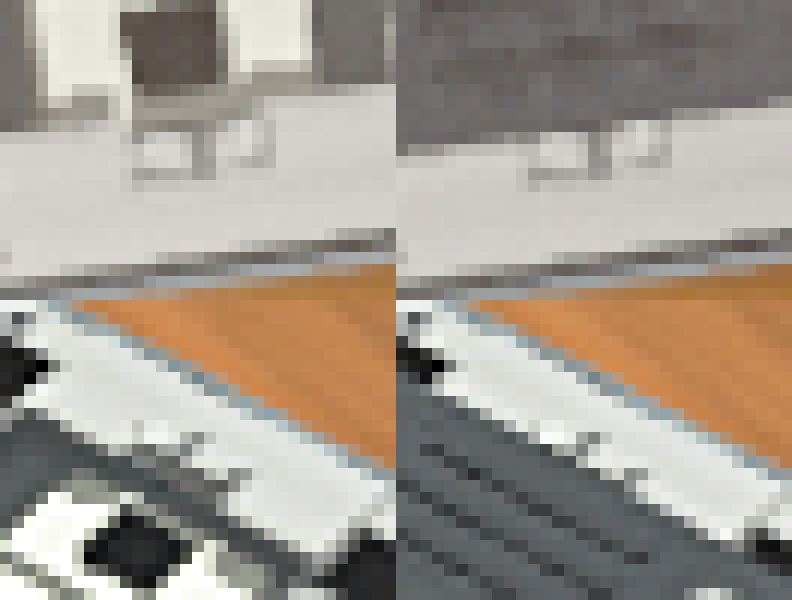

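The catch looks the same as in the first pictures in both views, fully visible and standing up just behind the cover's rear edge. The cover is home and the arm is clear, so I'm handing in.

```bash
python3 -c "
from station import *
print(sign_off())"
```

```text
the job is handed in; nothing more can be done
None
```

The cover is on and slid home under all four screw heads, and in both cameras the catch looks up behind its rear edge. The push peaked at about 18 N, nothing else on the bench was touched, and I handed the job in at about 14 s; no verdict came back.

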